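# Hook the cover plate under the jiko's lip and lay it shut

### The arm

A 6-joint arm with a two-finger parallel gripper is mounted at the origin on the work surface. World frame = base frame: x ahead of the robot, y to its left, z up, the work surface at z = 0. Lengths are in m, angles in rad, forces in N, time in s.
With the tool pointing down it reaches from about 0.375 to 0.9 m from the base axis. Payload 3.1 kg.
Tool frame: the origin (TCP) lies midway between the tips of the shut fingers; the grasp point (between the pads) lies 19 mm behind it; z points along the fingers, y is the direction in which the jaws open and shut (so a half turn about z gives the same grasp; the last joint's range is limited). The gripper opens to 85 mm and grips with 20 to 120 N. Pads are 22 mm wide; open, the fingers measure 114 mm over their backs; the gripper's body (76 mm by 85 mm) begins 54 mm behind the grasp point. The pads swing forward as they close: fully open they stand 13 mm farther back than shut.
Start: joints at [-1.31, 0.527, 1.433, -0, 1.181, -0.178], TCP at [0.266, -0.565, 0.231] pointing down, gripper open.
Joint ranges: [-3.08, 3.08], [-0.75, 2.2], [0.22, 2.44], [-1.43, 4.57], [0, 2.65], [-2.85, 2.85]. Speed limits (rad/s): [2.79, 2.79, 3.14, 3.14, 3.14, 3.14].

### API

Orientations are given as a unit quaternion [x, y, z, w].
In Python, from station import manip gives the robot as it stands.
- The arm moves only by the tool servo_tool, never from a script. Its argument "motion" is a list of rows, each a list of 7 numbers: the shift along the tool's x, y, z in mm, then the turn, a rotation vector about the tool's x, y, z in rad, then the opening, from -1 (shut) to 1 (fully open), so that 0 is half open. In form: [[x, y, z, rx, ry, rz, hand], ...]. A call has 1 to 12 rows; each row shifts and turns the pose as measured when the row begins, along the tool's axes as they then stand; what a row does not reach is not made up. A row lasts 1/12 s, in which the tool goes at most 41.7 mm and 7.16 degrees, less where a joint would pass 70% of its speed; a pose out of reach is approached as far as the arm can. A call with a gripper value outside its range is refused whole. The fingers move at their own pace and stop on an object; "grip_force" is the grip in N (left out, the last holds). Time passes only in rows, so rows that do not move let the fingers close. It gives the time, the measured TCP pose, the force and the opening at its end, in the units of the state.
- manip.sense(): the state, without advancing time (a new reading comes with each control period).
- manip.snapshot(name): name is "scene" or "top" or "wrist"; returns a dict with "frame" (400x640x3 uint8, red, green, blue), "mtx" (3x3 intrinsics, pixels), "world_from_camera" (4x4, takes a point from camera to world coordinates). Camera axes: x right, y up, looking along -z (the intrinsics and any distortion apply to the point x, -y, -z); pixel columns grow to the right and rows downward; lengths in m; the calibration is good to about 2 mm. A picture is of the moment at which its call begins. There is no depth.
- manip.sign_off(): hands the job in, once; it reports no verdict.
The state is a dict: "t": time; "q": joint angles; "qd": joint speeds; "tau": joint torques, N m; "tcp_pos": TCP position; "tool_rot": TCP orientation; "force": force on the tool from outside, world axes, zero at the start; "ft_torque": the same for the moment, N m; "finger_gap": opening from 0.0 (shut) to 1.0 (fully open).
Only numpy, scipy, OpenCV 4.12 (cv2) and the standard library are available. Lean on these libraries where they do the work, as an engineer would, in place of code of your own. Each camera call takes 0.05 s, during which the arm holds its last target.

### The job

Cover the cold jiko with its square dark steel plate: tilt the plate, slip its tongue under the lip on the jiko's top, then gently rotate the other end down until the plate lies flat and square inside the far stop, and let go. The round saucepan lid with the same wooden grip is not the one: leave it where it lies.

Things in the scene. Friction and masses are not known exactly. Their poses are not given: they have to be found in the camera images.
- plate_grip (a point): Centre of the cover plate's grip, a wooden block 20 (x) x 70 (y) x 30 mm high, over the centre of mass, 45 mm above the plate's underside and 24 mm (block's underside) clear of the panel. Loose dark steel plate, 0.5 kg, 6 mm thick, starts flat on the floor: panel 170 x 170 mm with a tongue on one side. Axes: x from tongue to plain edge, z up. Panel x -75 to +95, y -85 to +85 mm. Pinch along x.
- plate_tongue (a point): Middle of the tip edge of the same plate's tongue, half-way through its 6 mm; axes as the grip's. The grip's centre is at x +115, z +42 mm from here. The tongue is 90 mm wide and sticks out 40 mm from the panel. Plate with tongue is 210 mm long: too long to go down flat between lip and stop; tilted 15 degrees, tongue low, it goes in easily.
- jiko_lip (a point): Point on the fixed jiko's flat top ledge (165 mm above the floor) right below the lip's free edge. x points across the fire opening to the far stop, away from the robot; y along the lip; z up. Lip: 4 mm sheet, y -70 to 70 mm, 26 mm clear over the ledge, x -34 (back wall) to 0. Far stop: tab 60 mm wide, 18 mm high, inner face at x +196. Plate seated: tongue tip x -34 to -14. No side walls.
- pot_lid: Bystander: loose round dark steel saucepan lid, 200 mm across, with the same wooden grip (top 65 mm above the floor); origin at the centre of its underside. The plate lies on one side of the jiko, this lid on the other. A bowl stands well beyond the jiko, a saucepan and a colander well outside plate and lid, all clear of the work.

How it is judged:
By the outcome, as a careful person would: the job done as asked, in the order asked, and still so for the second after the job is handed in, with the robot touching nothing.
It also fails if it takes over 48 s, if anything falls off the work surface, if the arm or the gripper's body presses on something with over 40 N, if the wrist force passes 120 N, or if a joint passes its speed limit or range.

## Working session

There is one attempt and no reset: what is moved stays moved. The work goes in short steps, Python scripts to look and compute and a tool call to move; the robot and the scene stay as the last step left them, time stands still between calls to the robot, and variables do not carry over. Pictures are saved under pics/ and viewed, and the job is handed in when it is done.

Besides the shell and the picture viewer there is one more tool, called after "Request:" by a JSON object that holds its "method" and its "body". servo_tool: Moves the arm, as the interface text tells. Its arguments: {"type":"object","properties":{"motion":{"type":"array"},"grip_force":{"type":"number"}},"required":["motion"]}

```bash
ls && mkdir -p pics && python3 - <<'E'
from station import manip
import cv2
print(manip.sense())
for n in ("scene","top","wrist"):
    s=manip.snapshot(n)
    cv2.imwrite(f"pics/{n}0.png",s["frame"][:,:,::-1])
    print(n,s["mtx"].tolist(),s["world_from_camera"].round(4).tolist(),[k for k in s])
E
```

```text
pics
{'t': 0.0, 'q': array([-1.30948335e+00,  5.28472599e-01,  1.43392425e+00, -3.17391970e-06,
        1.18139028e+00, -1.78533363e-01]), 'qd': array([ 0.00034162, -0.00028379, -0.00133016, -0.00117837,  0.00018081,
        0.00071773]), 'tau': array([ 6.66368724e-04, -4.42350984e+01, -1.78023720e+01, -2.42417873e-04,
        8.40762863e-03,  1.68258698e-06]), 'tcp_pos': array([ 0.26594176, -0.56479503,  0.23032269]), 'tool_rot': array([ 9.75913494e-01,  2.18155103e-01, -4.68676512e-05, -1.09623550e-03]), 'force': array([-0.0587949 ,  0.1259193 , -0.08627852]), 'ft_torque': array([0.03980814, 0.03841674, 0.0124952 ]), 'finger_gap': 1.0009204290075202}
scene [[459.28476763692777, 0.0, 322.05249210171223], [0.0, 459.28476763692777, 200.00690480242284], [0.0, 0.0, 1.0]] [[-0.787, -0.4586, 0.4127, 1.0502], [0.6169, -0.5828, 0.529, 0.7544], [-0.0021, 0.6709, 0.7415, 1.185], [0.0, 0.0, 0.0, 1.0]] ['frame', 'mtx', 'world_from_camera']
top [[491.91935516594555, 0.0, 316.3268595925239], [0.0, 491.91935516594555, 201.62162657159064], [0.0, 0.0, 1.0]] [[0.0271, 0.9959, -0.0862, 0.3222], [-0.9996, 0.0273, 0.0019, 0.0176], [0.0043, 0.0861, 0.9963, 1.4724], [0.0, 0.0, 0.0, 1.0]] ['frame', 'mtx', 'world_from_camera']
wrist [[301.65770284007823, 0.0, 322.92486201160654], [0.0, 301.65770284007823, 199.6647295959556], [0.0, 0.0, 1.0]] [[0.4251, 0.8624, 0.2747, 0.3347], [-0.9051, 0.4057, 0.1271, -0.5325], [-0.0019, -0.3026, 0.9531, 0.3724], [0.0, 0.0, 0.0, 1.0]] ['frame', 'mtx', 'world_from_camera']
```

View pics/scene0.png

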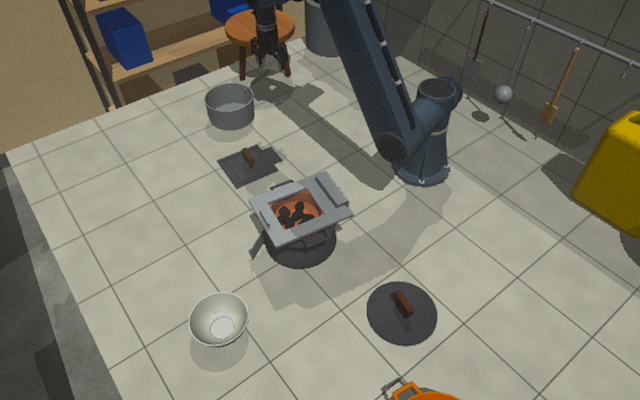

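View pics/top0.png

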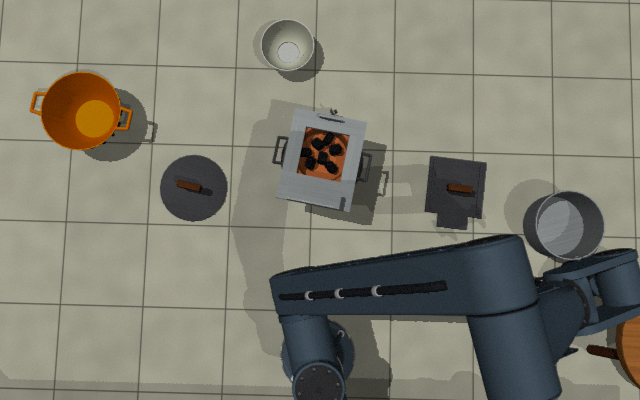

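View pics/wrist0.png

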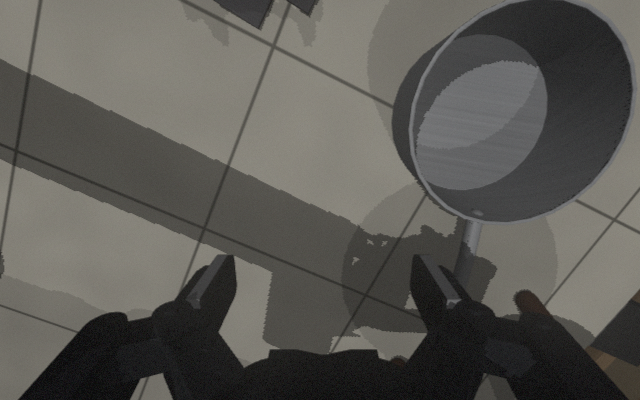

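```bash
python3 - <<'E'
import cv2
t=cv2.imread("pics/top0.png"); s=cv2.imread("pics/scene0.png")
cv2.imwrite("pics/c1.png",cv2.resize(t[90:250,260:510],(800,512),interpolation=cv2.INTER_CUBIC))
cv2.imwrite("pics/c2.png",cv2.resize(s[130:270,205:365],(686,600),interpolation=cv2.INTER_CUBIC))
E
```

```text
(no output)
```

View pics/c1.png

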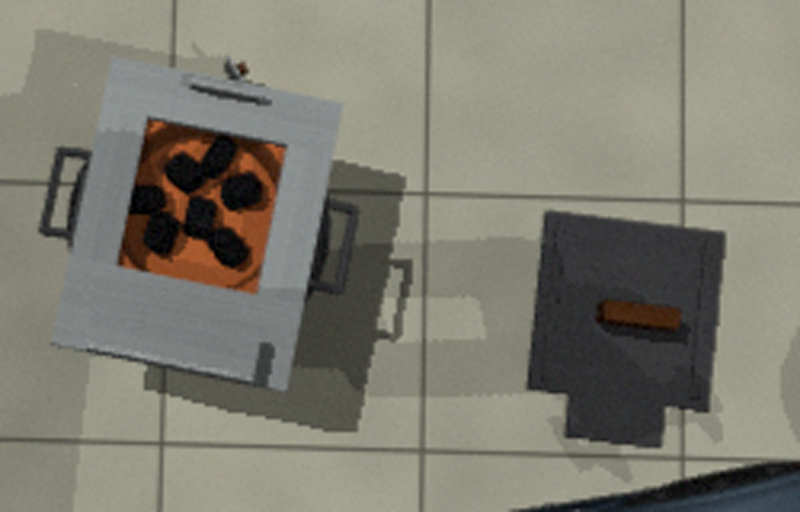

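View pics/c2.png

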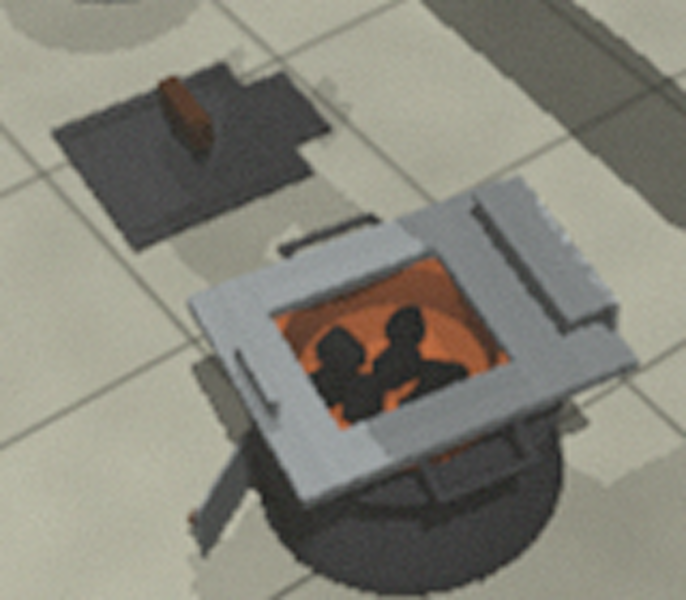

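```bash
cat > h.py <<'E'
import numpy as np
from station import manip
def ray(s,uv,z):
    uv=np.atleast_2d(np.array(uv,float)); K=s["mtx"];T=s["world_from_camera"]
    d=np.c_[(uv[:,0]-K[0,2])/K[0,0],-(uv[:,1]-K[1,2])/K[1,1],-np.ones(len(uv))]@T[:3,:3].T
    o=T[:3,3]; z=np.broadcast_to(z,len(uv))
    return o+d*((z-o[2])/d[:,2])[:,None]
def proj(s,P):
    P=np.atleast_2d(P);K=s["mtx"];T=s["world_from_camera"]
    c=(P-T[:3,3])@T[:3,:3]
    return np.c_[K[0,2]+K[0,0]*c[:,0]/-c[:,2],K[1,2]-K[1,1]*c[:,1]/-c[:,2]]
E
python3 - <<'E'
from h import *
import cv2
t=manip.snapshot("top"); s=manip.snapshot("scene")
c1=lambda p:np.array(p)/3.2+[260-.34,90-.34]
c2=lambda p:np.array(p)/np.array([686/160,600/140])+[205-.38,130-.38]
np.set_printoptions(precision=4,suppress=True)
print("plate top",ray(t,c1([(545,212),(725,232),(709,411),(528,389),(568,437),(662,447)]),.006)[:,:2])
print("plate scene",ray(s,c2([(52,131),(135,250),(315,174),(300,147),(330,130),(283,72)]),.006)[:,:2])
print("grip top",ray(t,c1([(602,302),(680,307),(680,328),(600,322)]),.061)[:,:2])
print("jiko top",ray(t,c1([(112,58),(343,103),(288,390),(52,345)]),.165)[:,:2])
print("jiko scene far corners",ray(s,c2([(190,300),(303,503),(636,366)]),.165)[:,:2])
print("opening top",ray(t,c1([(147,118),(287,145),(258,294),(119,267)]),.165)[:,:2])
print("opening scene",ray(s,c2([(272,316),(346,429),(512,360),(436,253)]),.165)[:,:2])
print("lip edge scene",ray(s,c2([(475,200),(570,322),(520,180),(618,302)]),.195)[:,:2])
print("stop top",ray(t,c1([(190,84),(270,100)]),.165)[:,:2],ray(t,c1([(190,84),(270,100)]),.183)[:,:2])
print("stop scene",ray(s,c2([(238,352),(277,410)]),.183)[:,:2])
f=cv2.createCLAHE(6,(4,4)).apply(cv2.cvtColor(t["frame"],cv2.COLOR_RGB2GRAY)[170:220,265:365])
cv2.imwrite("pics/c3.png",cv2.resize(f,(800,400),interpolation=cv2.INTER_CUBIC))
E
```

```text
plate top [[ 0.597  -0.3245]
 [ 0.5826 -0.4945]
 [ 0.4132 -0.4791]
 [ 0.4292 -0.3098]
 [ 0.3854 -0.3475]
 [ 0.3784 -0.4352]]
plate scene [[ 0.5806 -0.4903]
 [ 0.5981 -0.3206]
 [ 0.43   -0.3029]
 [ 0.4212 -0.3388]
 [ 0.3883 -0.3405]
 [ 0.3779 -0.43  ]]
grip top [[ 0.5058 -0.3638]
 [ 0.5032 -0.4344]
 [ 0.4841 -0.4344]
 [ 0.4876 -0.3621]]
jiko top [[ 0.689   0.0807]
 [ 0.6557 -0.1158]
 [ 0.4113 -0.0744]
 [ 0.4435  0.1232]]
jiko scene far corners [[ 0.6539 -0.11  ]
 [ 0.6905  0.0842]
 [ 0.4482  0.1287]]
opening top [[ 0.6382  0.0496]
 [ 0.6183 -0.0692]
 [ 0.491  -0.0476]
 [ 0.5106  0.0694]]
opening scene [[ 0.6171 -0.062 ]
 [ 0.6342  0.0518]
 [ 0.511   0.0725]
 [ 0.4915 -0.0399]]
lip edge scene [[ 0.455  -0.0411]
 [ 0.4755  0.0903]
 [ 0.4172 -0.0372]
 [ 0.4384  0.0964]]
stop top [[ 0.6685  0.0141]
 [ 0.6566 -0.054 ]] [[ 0.6637  0.0141]
 [ 0.652  -0.053 ]]
stop scene [[ 0.6607 -0.0346]
 [ 0.6679  0.0233]]
```

View pics/c3.png

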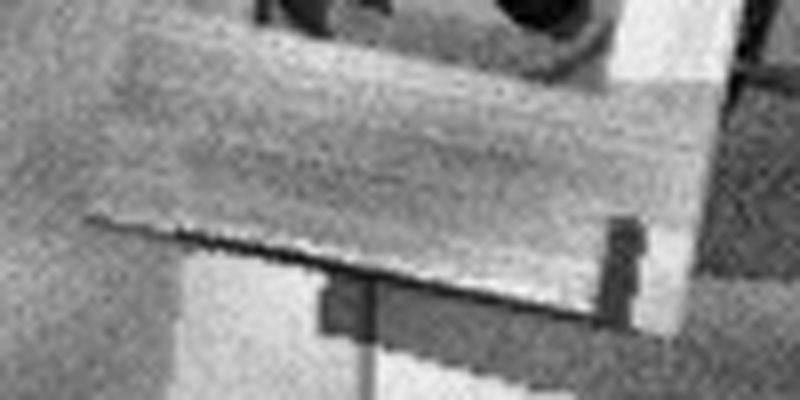

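```bash
cat >> h.py <<'E'
from scipy.spatial.transform import Rotation as R
def tool_rot(yaw,tilt):
    """plate frame yaw (rad), tilt tongue-low (rad): tool x=plate y, tool y=plate x, tool z=-plate z"""
    B=np.array([[0,1,0],[1,0,0],[0,0,-1.]]).T
    P=R.from_euler('z',yaw)*R.from_euler('y',-tilt)
    return R.from_matrix(P.as_matrix()@B)
def rows(p,rot,n=None,vmax=38,wmax=.115):
    """rows (unrounded path from present pose) in tool axes"""
    s=manip.sense(); p0=s["tcp_pos"];r0=R.from_quat(s["tool_rot"])
    d=(np.array(p)-p0)*1e3; w=(r0.inv()*rot).as_rotvec()
    k=max(int(np.ceil(max(np.linalg.norm(d)/vmax,np.linalg.norm(w)/wmax))),1)
    n=n or k; out=[]
    for i in range(n):
        ri=r0*R.from_rotvec(w*i/n)
        out.append([*np.round(ri.inv().apply(d/n),1),*np.round(w/n,4)])
    print("n",n,"dist",np.linalg.norm(d).round(1),"turn",w.round(4))
    for o in out: print([float(x) for x in o])
E
python3 - <<'E'
from h import *
rows([.50,-.03,.40],tool_rot(-.168,0))
E
```

```text
n 17 dist 608.1 turn [-9.00e-04 -7.00e-04 -9.63e-01]
[25.9, -22.6, -9.9, -0.0001, -0.0, -0.0566]
[27.1, -21.1, -9.9, -0.0001, -0.0, -0.0566]
[28.3, -19.6, -9.9, -0.0001, -0.0, -0.0566]
[29.3, -17.9, -9.9, -0.0001, -0.0, -0.0566]
[30.3, -16.2, -9.9, -0.0001, -0.0, -0.0566]
[31.2, -14.5, -9.9, -0.0001, -0.0, -0.0566]
[31.9, -12.7, -9.9, -0.0001, -0.0, -0.0566]
[32.6, -10.9, -9.9, -0.0001, -0.0, -0.0566]
[33.2, -9.0, -9.9, -0.0001, -0.0, -0.0566]
[33.6, -7.1, -9.9, -0.0001, -0.0, -0.0566]
[34.0, -5.2, -9.9, -0.0001, -0.0, -0.0566]
[34.2, -3.3, -9.9, -0.0001, -0.0, -0.0566]
[34.3, -1.3, -9.9, -0.0001, -0.0, -0.0566]
[34.4, 0.6, -9.9, -0.0001, -0.0, -0.0566]
[34.3, 2.5, -9.9, -0.0001, -0.0, -0.0566]
[34.1, 4.5, -10.0, -0.0001, -0.0, -0.0566]
[33.8, 6.4, -10.0, -0.0001, -0.0, -0.0566]
```

Request:
{"method": "servo_tool", "body": {"motion": [[22,-18,-25,0,0,-0.05,1],[26,-20,-20,0,0,-0.06,1],[28,-20,-15,0,0,-0.06,1],[29,-18,-10,0,0,-0.06,1],[30,-16,-10,0,0,-0.06,1],[31,-14,-10,0,0,-0.06,1],[32,-12,-8,0,0,-0.06,1],[33,-11,-8,0,0,-0.06,1],[33,-9,-8,0,0,-0.06,1],[34,-7,-8,0,0,-0.06,1]]}}

```text
t: 1.08
tcp_pos: [0.3988, -0.2505, 0.354]
tool_rot: [0.867, 0.499, 0.001, -0.002]
force: [1.2, -0.5, 0.6]
finger_gap: 1.002
```

```bash
python3 - <<'E'
from h import *
rows([.50,-.03,.40],tool_rot(-.168,0))
E
```

```text
n 7 dist 246.9 turn [-0.0025 -0.0035 -0.3585]
[34.5, -3.3, -6.5, -0.0004, -0.0005, -0.0512]
[34.6, -1.6, -6.5, -0.0004, -0.0005, -0.0512]
[34.7, 0.2, -6.5, -0.0004, -0.0005, -0.0512]
[34.6, 2.0, -6.5, -0.0004, -0.0005, -0.0512]
[34.5, 3.7, -6.5, -0.0004, -0.0005, -0.0512]
[34.2, 5.5, -6.5, -0.0004, -0.0005, -0.0512]
[33.9, 7.3, -6.6, -0.0004, -0.0005, -0.0512]
```

Request:
{"method": "servo_tool", "body": {"motion": [[35,-3,-6,0,0,-0.05,1],[35,-2,-6,0,0,-0.05,1],[35,0,-7,0,0,-0.05,1],[35,2,-7,0,0,-0.05,1],[35,4,-7,0,0,-0.05,1],[34,5,-7,0,0,-0.05,1],[34,7,-7,0,0,-0.05,1],[0,0,0,0,0,0,1],[0,0,0,0,0,0,1]]}}

```text
t: 1.83
tcp_pos: [0.5028, -0.0083, 0.407]
tool_rot: [0.757, 0.653, 0.004, 0.0]
force: [-0.2, 0.5, 0.1]
finger_gap: 1.001
```

```bash
python3 - <<'E'
from h import *
import cv2
s=manip.snapshot("wrist"); np.savez("w1.npz",**s)
f=cv2.cvtColor(s["frame"],cv2.COLOR_RGB2BGR)
cv2.imwrite("pics/w1.png",f)
print(manip.sense()["tcp_pos"],s["world_from_camera"].round(3).tolist())
t=manip.snapshot("top"); np.savez("t1.npz",**t)
E
```

```text
[ 0.50274942 -0.00847523  0.40706498] [[0.989, 0.143, 0.04, 0.512], [-0.148, 0.944, 0.295, 0.067], [0.005, -0.298, 0.955, 0.549], [0.0, 0.0, 0.0, 1.0]]
```

View pics/w1.png

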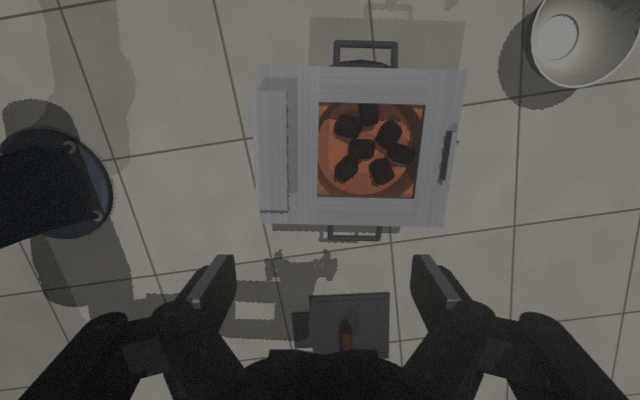

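Wrist view shows the jiko: lip on the left (columns ~258-288, rows 90-212), far stop on the right (~445, 130-182). Enlarging for edges.

```bash
python3 - <<'E'
import cv2,numpy as np
f=np.load("w1.npz")["frame"][:,:,::-1]
c=cv2.resize(f[55:240,240:480],(778,600),interpolation=cv2.INTER_CUBIC)
cv2.imwrite("pics/w1c.png",np.clip(c.astype(float)*1.4,0,255))
c=cv2.resize(f[280:370,280:410],(800,554),interpolation=cv2.INTER_CUBIC)
cv2.imwrite("pics/w1d.png",np.clip(c.astype(float)*1.8,0,255))
E
```

```text
[ WARN:0@0.114] global loadsave.cpp:1063 imwrite_ Unsupported depth image for selected encoder is fallbacked to CV_8U.
```

View pics/w1c.png

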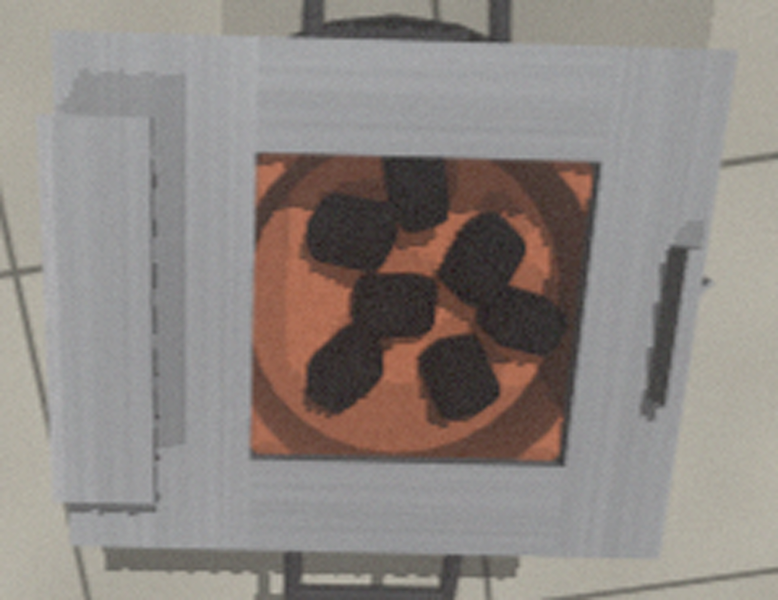

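View pics/w1d.png

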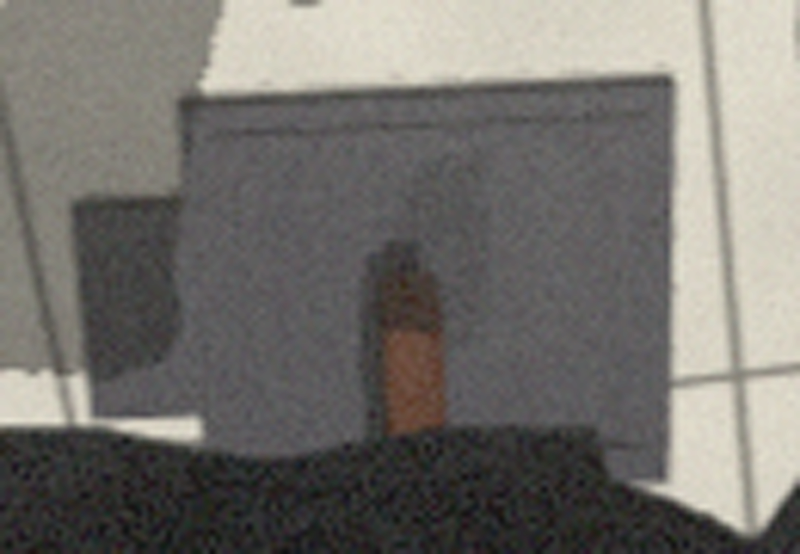

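```bash
python3 - <<'E'
from h import *
np.set_printoptions(precision=4,suppress=True)
s=dict(np.load("w1.npz"))
k=778/240
c=lambda p:np.array(p)/np.array([k,600/185])+[240-.35,55-.35]
k2=800/130
d=lambda p:np.array(p)/np.array([k2,554/90])+[280-.42,280-.42]
def ang(a):return np.degrees(np.arctan2(*(a[1]-a[0])[:2][::-1]))
L=ray(s,c([(157,505),(151,117)]),.195);S=ray(s,c([(664,405),(688,248)]),.183)
print("lip",L,ang(L)-90,"stop",S,ang(S)-90)
O=ray(s,c([(565,465),(600,162),(257,154),(250,460)]),.165);print("open",O,ang(O[:2])-90,ang(O[[3,2]])-90,ang(O[[3,0]]),ang(O[[2,1]]))
J=ray(s,c([(658,557),(737,50),(52,30),(70,543)]),.165);print("jiko",J,ang(J[:2])-90,ang(J[[3,2]])-90,ang(J[[3,0]]),ang(J[[2,1]]))
u=np.array([np.cos(np.radians(-9.6)),np.sin(np.radians(-9.6))]);v=np.array([-u[1],u[0]])
for n,a in (("lip",L),("stop",S),("open",O),("jiko",J)):
    print(n,"along",(a[:,:2]@u),"across",a[:,:2]@v, "mean",(a[:,:2]@u).mean(),(a[:,:2]@v).mean())
P=ray(s,d([(183,98),(672,78),(665,480),(75,203),(90,415)]),.006);print("plate",P,ang(P[:2]),ang(P[[2,1]])-90,ang(P[[4,3]])-90)
G=ray(s,d([(385,328),(441,328)]),.06);print("grip",G)
E
```

```text
lip [[ 0.4523 -0.0496  0.195 ]
 [ 0.4758  0.0885  0.195 ]] -9.64017546787018 stop [[ 0.6507 -0.0426  0.183 ]
 [ 0.6612  0.0156  0.183 ]] -10.173369557697498
open [[ 0.6164 -0.0674  0.165 ]
 [ 0.6364  0.0498  0.165 ]
 [ 0.5095  0.0717  0.165 ]
 [ 0.4885 -0.046   0.165 ]] -9.691998638132034 -10.110470398201272 -9.534739848345584 -9.77517450359203
jiko [[ 0.6531 -0.1142  0.165 ]
 [ 0.6877  0.0814  0.165 ]
 [ 0.4428  0.1247  0.165 ]
 [ 0.408  -0.0707  0.165 ]] -10.029675463070163 -10.11830386706039 -10.075995204458486 -10.014923432172818
lip along [0.4543 0.4544] across [0.0265 0.1666] mean 0.4543096036448583 0.09659149160542424
stop along [0.6487 0.6493] across [0.0665 0.1257] mean 0.6490077166750613 0.09608434454857678
open along [0.619  0.6192 0.4904 0.4894] across [0.0363 0.1552 0.1556 0.0362] mean 0.5545157407126187 0.09584227252522032
jiko along [0.663  0.6645 0.4159 0.4141] across [-0.0037  0.195   0.1968 -0.0016] mean 0.539349656647751 0.0965913892085441
plate [[ 0.4301 -0.3044  0.006 ]
 [ 0.5954 -0.3217  0.006 ]
 [ 0.5786 -0.4919  0.006 ]
 [ 0.3862 -0.3405  0.006 ]
 [ 0.3754 -0.4308  0.006 ]] -5.968615479237464 -5.642867883185247 -6.851706544929854
grip [[ 0.4884 -0.3618  0.06  ]
 [ 0.5061 -0.3645  0.06  ]]
```

```bash
python3 - <<'E'
from h import *
rows([.495,-.3985,.16],tool_rot(-.096,0))
E
```

```text
n 13 dist 460.7 turn [ 0.0047 -0.0054 -0.0546]
[-29.8, 3.8, 18.8, 0.0004, -0.0004, -0.0042]
[-29.8, 3.7, 18.8, 0.0004, -0.0004, -0.0042]
[-29.8, 3.6, 18.9, 0.0004, -0.0004, -0.0042]
[-29.8, 3.5, 18.9, 0.0004, -0.0004, -0.0042]
[-29.8, 3.4, 18.9, 0.0004, -0.0004, -0.0042]
[-29.8, 3.3, 18.9, 0.0004, -0.0004, -0.0042]
[-29.8, 3.1, 18.9, 0.0004, -0.0004, -0.0042]
[-29.8, 3.0, 18.9, 0.0004, -0.0004, -0.0042]
[-29.8, 2.9, 18.9, 0.0004, -0.0004, -0.0042]
[-29.8, 2.8, 18.9, 0.0004, -0.0004, -0.0042]
[-29.8, 2.7, 19.0, 0.0004, -0.0004, -0.0042]
[-29.8, 2.5, 19.0, 0.0004, -0.0004, -0.0042]
[-29.8, 2.4, 19.0, 0.0004, -0.0004, -0.0042]
```

Request:
{"method": "servo_tool", "body": {"motion": [[-32,4,8,0,0,-0.005,1],[-34,4,10,0,0,-0.005,1],[-34,4,14,0,0,-0.005,1],[-34,4,17,0,0,-0.005,1],[-32,4,20,0,0,-0.005,1],[-32,3,22,0,0,-0.005,1],[-30,3,22,0,0,-0.005,1],[-30,3,22,0,0,-0.005,1],[-30,3,22,0,0,-0.005,1],[-28,3,22,0,0,0,1],[-26,2,20,0,0,0,1],[-20,2,20,0,0,0,1]]}}

```text
t: 2.93
tcp_pos: [0.4819, -0.4036, 0.18]
tool_rot: [0.751, 0.66, 0.004, 0.004]
force: [-0.7, -0.7, -0.7]
finger_gap: 0.998
```

```bash
python3 - <<'E'
from h import *
rows([.495,-.3985,.12],tool_rot(-.096,0))
E
```

```text
n 2 dist 61.6 turn [ 0.0113 -0.0007 -0.033 ]
[3.4, 5.8, 30.1, 0.0057, -0.0004, -0.0165]
[3.3, 6.1, 30.0, 0.0057, -0.0004, -0.0165]
```

Request:
{"method": "servo_tool", "body": {"motion": [[3,5,25,0.005,0,-0.02,1],[3,5,25,0.005,0,-0.015,1],[0,0,5,0,0,0,1],[0,0,0,0,0,0,1]]}}

```text
t: 3.27
tcp_pos: [0.4824, -0.4106, 0.1161]
tool_rot: [0.746, 0.666, -0.001, -0.004]
force: [0.3, -0.4, -0.1]
finger_gap: 1.0
```

```bash
python3 - <<'E'
from h import *
import cv2
rows([.495,-.3985,.025],tool_rot(-.096,0))
s=manip.snapshot("wrist"); np.savez("w2.npz",**s)
f=np.ascontiguousarray(s["frame"][:,:,::-1])
# expected grip top corners
c,sn=np.cos(-.096),np.sin(-.096)
for zz,col in((.06,(0,255,0)),):
  P=np.array([[x*c-y*sn+.495,x*sn+y*c-.3985,zz] for x,y in((-.01,-.035),(.01,-.035),(.01,.035),(-.01,.035))])
  cv2.polylines(f,[proj(s,P).round().astype(int)],True,col,1)
cv2.imwrite("pics/w2.png",f)
E
```

```text
n 3 dist 92.8 turn [-0.0068 -0.0039 -0.0172]
[4.3, 3.9, 30.4, -0.0023, -0.0013, -0.0057]
[4.4, 3.9, 30.4, -0.0023, -0.0013, -0.0057]
[4.4, 3.8, 30.4, -0.0023, -0.0013, -0.0057]
```

View pics/w2.png

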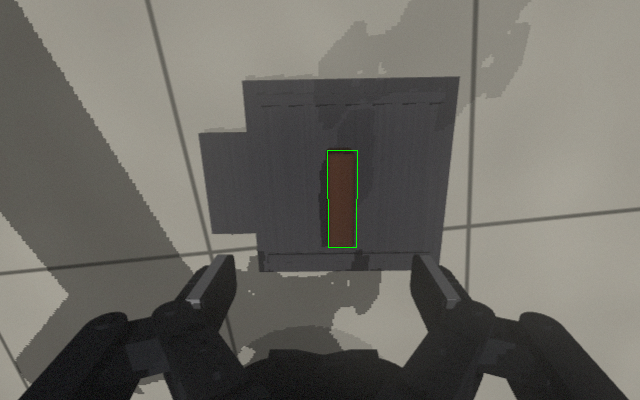

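Request:
{"method": "servo_tool", "body": {"motion": [[13,11,10,-0.007,-0.004,-0.017,1],[0,0,25,0,0,0,1],[0,0,25,0,0,0,1],[0,0,10,0,0,0,1],[0,0,0,0,0,0,1]]}}

```text
t: 3.73
tcp_pos: [0.4965, -0.4047, 0.0546]
tool_rot: [0.742, 0.671, -0.0, 0.008]
force: [0.5, -0.2, 0.4]
finger_gap: 0.997
```

```bash
python3 - <<'E'
from h import *
print(manip.sense()["tcp_pos"])
rows([.495,-.3985,.025],tool_rot(-.096,0))
E
```

```text
[ 0.49646683 -0.40469823  0.0546408 ]
n 1 dist 30.3 turn [ 0.0116  0.0117 -0.0041]
[6.4, -2.4, 29.5, 0.0116, 0.0117, -0.0041]
```

Request:
{"method": "servo_tool", "body": {"motion": [[6,-2,15,0.01,0.01,0,1],[0,0,13,0,0,0,1],[0,0,0,0,0,0,1],[0,0,0,0,0,0,1]]}}

```text
t: 4.07
tcp_pos: [0.4967, -0.4006, 0.0292]
tool_rot: [0.742, 0.671, -0.0, 0.004]
force: [0.6, -0.3, -0.3]
finger_gap: 0.997
```

```bash
python3 - <<'E'
from h import *
print(manip.sense()["tcp_pos"])
rows([.495,-.3985,.025],tool_rot(-.096,0))
E
```

```text
[ 0.49669288 -0.4006427   0.02922804]
n 1 dist 5.0 turn [ 0.006   0.0059 -0.0048]
[2.0, -1.9, 4.2, 0.006, 0.0059, -0.0048]
```

Request:
{"method": "servo_tool", "body": {"motion": [[2,-2,4,0.006,0.006,-0.005,0.2],[0,0,0,0,0,0,-0.3],[0,0,0,0,0,0,-1],[0,0,0,0,0,0,-1],[0,0,0,0,0,0,-1],[0,0,0,0,0,0,-1],[0,0,0,0,0,0,-1],[0,0,0,0,0,0,-1]], "grip_force": 70}}

```text
t: 4.73
tcp_pos: [0.4957, -0.3994, 0.0269]
tool_rot: [0.74, 0.673, -0.0, 0.001]
force: [0.4, -0.5, -0.4]
finger_gap: 0.228
```

```bash
python3 - <<'E'
from h import *
s=manip.sense();print(s["tcp_pos"],s["force"],s["finger_gap"],tool_rot(-.096,0).as_quat(),s["tool_rot"])
import cv2
cv2.imwrite("pics/w3.png",manip.snapshot("wrist")["frame"][:,:,::-1])
E
```

```text
[ 0.49568542 -0.39944191  0.02691085] [ 0.43775751 -0.48016204 -0.42504751] 0.22756238502502404 [0.74022044 0.67236426 0.         0.        ] [ 7.39879295e-01  6.72738354e-01 -6.39381905e-05  1.31628883e-03]
```

View pics/w3.png

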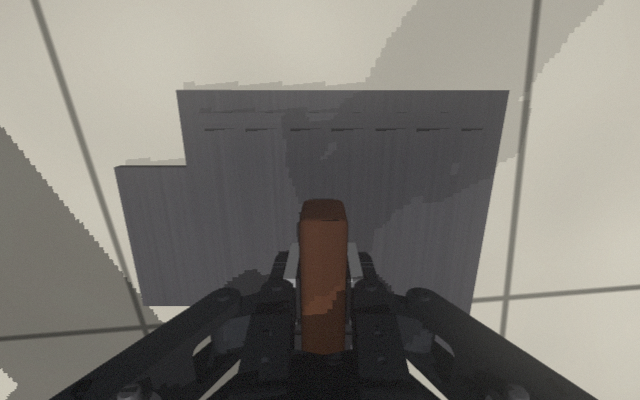

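```bash
cat >> h.py <<'E'
LIP=np.array([.4638,.0193,.165]); JY=-.172
TIP=np.array([0,-.115,.0241])   # tip in tool frame
def tcp(x,z,tilt,y=0):
    rot=tool_rot(JY,tilt)
    w=LIP+R.from_euler('z',JY).apply([x/1e3,y/1e3,z/1e3])
    return w-rot.apply(TIP),rot
def tipnow():
    s=manip.sense();rot=R.from_quat(s["tool_rot"])
    w=s["tcp_pos"]+rot.apply(TIP)
    t=R.from_euler('z',-JY).apply(w-LIP)*1e3
    B=np.array([[0,1,0],[1,0,0],[0,0,-1.]])
    M=rot.as_matrix()@B
    e=R.from_matrix(M).as_euler('ZYX')
    print("tip mm",t.round(1),"yaw err",round(e[0]-JY,4),"tilt",round(-e[1],4),"roll",round(e[2],4),"F",s["force"].round(1),"T",s["ft_torque"].round(2),"gap",round(s["finger_gap"],3),"t",s["t"],"tcp",s["tcp_pos"].round(4))
def go(x,z,tilt,y=0,**k):
    p,r=tcp(x,z,tilt,y);rows(p,r,**k)
E
python3 - <<'E'
from h import *
tipnow(); p,r=tcp(40,80,.28); print(p); go(40,80,.28)
E
```

```text
tip mm [ -11.5 -416.  -162.4] yaw err 0.077 tilt 0.0019 roll -0.0019 F [ 0.9 -0.8 -1.8] T [0.04 0.08 0.04] gap 0.223 t 4.7833 tcp [ 0.4957 -0.3994  0.0269]
[ 0.60553845 -0.0053223   0.29994234]
n 13 dist 491.9 turn [-0.2779 -0.009   0.0767]
[30.9, 5.6, -21.0, -0.0214, -0.0007, 0.0059]
[31.0, 5.8, -20.9, -0.0214, -0.0007, 0.0059]
[31.0, 6.1, -20.8, -0.0214, -0.0007, 0.0059]
[31.0, 6.4, -20.7, -0.0214, -0.0007, 0.0059]
[31.0, 6.6, -20.6, -0.0214, -0.0007, 0.0059]
[31.1, 6.9, -20.5, -0.0214, -0.0007, 0.0059]
[31.1, 7.1, -20.4, -0.0214, -0.0007, 0.0059]
[31.1, 7.4, -20.2, -0.0214, -0.0007, 0.0059]
[31.1, 7.6, -20.1, -0.0214, -0.0007, 0.0059]
[31.2, 7.9, -19.9, -0.0214, -0.0007, 0.0059]
[31.2, 8.1, -19.8, -0.0214, -0.0007, 0.0059]
[31.2, 8.4, -19.6, -0.0214, -0.0007, 0.0059]
[31.3, 8.6, -19.5, -0.0214, -0.0007, 0.0059]
```

Request:
{"method": "servo_tool", "body": {"motion": [[0,0,-5,0,0,0,-1],[0,0,-15,0,0,0,-1],[0,0,-25,0,0,0,-1],[0,0,-30,0,0,0,-1],[0,0,-35,0,0,0,-1],[0,0,-35,0,0,0,-1],[0,0,-35,0,0,0,-1],[0,0,-35,0,0,0,-1],[0,0,-35,0,0,0,-1],[0,0,-30,0,0,0,-1],[0,0,0,0,0,0,-1]]}}

```text
t: 5.7
tcp_pos: [0.4909, -0.3939, 0.3111]
tool_rot: [0.74, 0.672, 0.001, -0.013]
force: [0.5, -1.4, -1.9]
finger_gap: 0.22
```

```bash
python3 - <<'E'
from h import *
tipnow(); p,r=tcp(40,80,.28); print(p); go(40,80,.28)
import cv2
cv2.imwrite("pics/s4.png",manip.snapshot("scene")["frame"][:,:,::-1])
E
```

```text
tip mm [ -17.7 -410.9  124.1] yaw err 0.0765 tilt -0.0182 roll 0.0179 F [ 0.5 -1.4 -1.9] T [-0.14 -0.14  0.03] gap 0.22 t 5.7 tcp [ 0.4909 -0.3939  0.3111]
[ 0.60553845 -0.0053223   0.29994234]
n 11 dist 405.3 turn [-0.2987 -0.0278  0.0735]
[36.1, 7.0, 1.5, -0.0272, -0.0025, 0.0067]
[36.2, 6.7, 1.6, -0.0272, -0.0025, 0.0067]
[36.2, 6.5, 1.7, -0.0272, -0.0025, 0.0067]
[36.3, 6.2, 1.8, -0.0272, -0.0025, 0.0067]
[36.3, 5.9, 1.9, -0.0272, -0.0025, 0.0067]
[36.4, 5.6, 1.9, -0.0272, -0.0025, 0.0067]
[36.4, 5.3, 2.0, -0.0272, -0.0025, 0.0067]
[36.5, 5.0, 2.0, -0.0272, -0.0025, 0.0067]
[36.5, 4.7, 2.1, -0.0272, -0.0025, 0.0067]
[36.5, 4.4, 2.1, -0.0272, -0.0025, 0.0067]
[36.6, 4.1, 2.1, -0.0272, -0.0025, 0.0067]
```

View pics/s4.png

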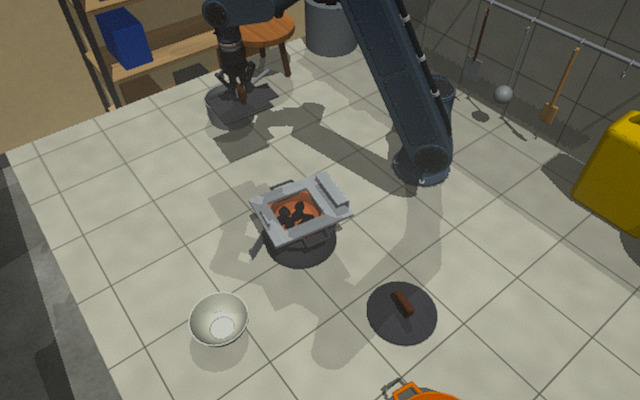

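Request:
{"method": "servo_tool", "body": {"motion": [[25,5,0,-0.03,-0.003,0.007,-1],[34,7,0,-0.03,-0.003,0.007,-1],[36,7,0,-0.03,-0.003,0.007,-1],[36,7,1,-0.03,-0.003,0.007,-1],[36,6,2,-0.03,-0.003,0.007,-1],[36,6,2,-0.03,-0.003,0.007,-1],[36,6,2,-0.03,-0.003,0.007,-1],[36,5,2,-0.03,-0.003,0.007,-1],[36,5,2,-0.03,-0.003,0.007,-1],[34,4,2,-0.03,0,0.007,-1],[28,4,2,0,0,0.003,-1],[15,2,0,0,0,0,-1]]}}

```text
t: 6.75
tcp_pos: [0.5882, 0.0025, 0.2695]
tool_rot: [0.766, 0.633, 0.079, 0.079]
force: [0.4, -0.2, -3.3]
finger_gap: 0.223
```

```bash
python3 - <<'E'
from h import *
tipnow(); go(40,60,.28)
E
```

```text
tip mm [18.7  7.5 55.6] yaw err -0.0211 tilt 0.223 roll 0.0209 F [ 0.4 -0.2 -3.3] T [-0.01  0.22 -0.  ] gap 0.223 t 6.75 tcp [0.5882 0.0025 0.2695]
n 1 dist 21.7 turn [-0.0568 -0.0156 -0.0211]
[-4.2, 20.4, -6.2, -0.0568, -0.0156, -0.0211]
```

Request:
{"method": "servo_tool", "body": {"motion": [[-3,10,-3,-0.03,-0.008,-0.01,-1],[-3,10,-3,-0.03,-0.008,-0.01,-1],[0,0,0,0,0,0,-1],[0,0,0,0,0,0,-1],[0,0,0,0,0,0,-1]]}}

```text
t: 7.17
tcp_pos: [0.5975, -0.0029, 0.2692]
tool_rot: [0.757, 0.64, 0.084, 0.1]
force: [0.6, 0.0, -3.4]
finger_gap: 0.223
```

```bash
python3 - <<'E'
from h import *
tipnow(); go(22,20,.28)
import cv2
for n in ("scene","top"):
    s=manip.snapshot(n);np.savez(n+"5.npz",**s)
    f=np.ascontiguousarray(s["frame"][:,:,::-1])
    f=f[130:290,200:400] if n=="scene" else f[80:250,220:420]
    cv2.imwrite(f"pics/{n}5.png",cv2.resize(f,None,fx=3.5,fy=3.5,interpolation=cv2.INTER_CUBIC))
E
```

```text
tip mm [30.7  0.4 51.1] yaw err 0.0056 tilt 0.2623 roll -0.0012 F [ 0.6  0.  -3.4] T [ 0.08  0.28 -0.01] gap 0.223 t 7.1667 tcp [ 0.5975 -0.0029  0.2692]
n 1 dist 30.8 turn [-0.0177 -0.0003  0.0054]
[-0.9, -16.9, 25.7, -0.0177, -0.0003, 0.0054]
```

View pics/scene5.png

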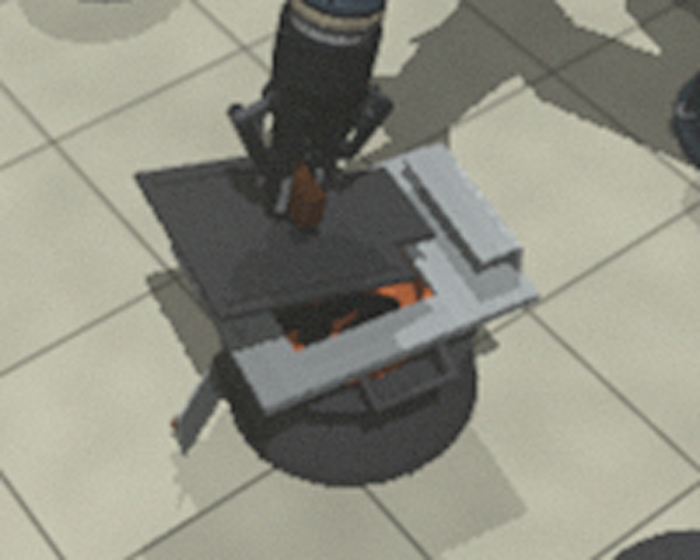

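View pics/top5.png

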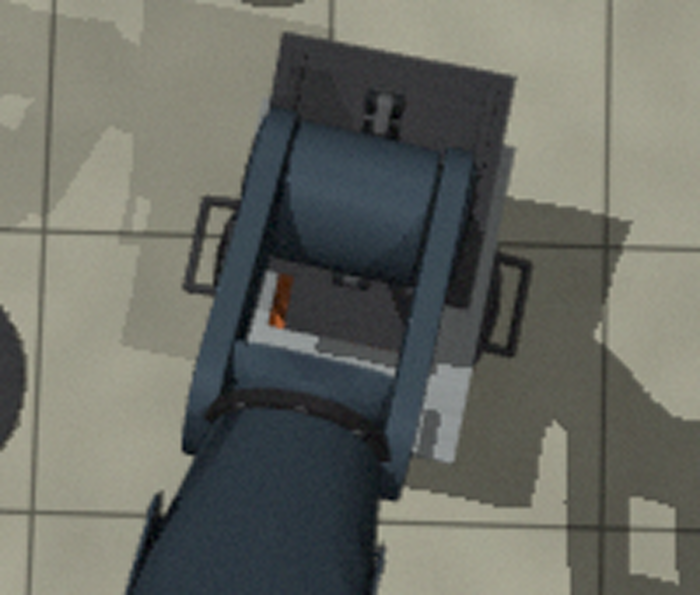

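```bash
python3 - <<'E'
from h import *
s=dict(np.load("scene5.npz"));t=dict(np.load("top5.npz"))
st=manip.sense();rot=R.from_quat(st["tool_rot"])
for nm,p in (("tipL y+45 top",[.045,-.115,.0211]),("tipR",[-.045,-.115,.0211]),("plainL",[.085,.095,.0211]),("plainR",[-.085,.095,.0211]),("tongueroot +",[.045,-.075,.0211]),("panel+ ",[.085,-.075,.0211])):
    w=st["tcp_pos"]+rot.apply(p)
    print(nm,((proj(s,w)[0]-[200,130])*3.5).round(),((proj(t,w)[0]-[220,80])*3.5).round(),w.round(3))
E
```

```text
tipL y+45 top [434. 234.] [280. 329.] [0.501 0.059 0.219]
tipR [383. 165.] [401. 352.] [ 0.486 -0.03   0.219]
plainL [218. 316.] [279.  30.] [0.708 0.065 0.274]
plainR [132. 172.] [513.  76.] [ 0.679 -0.103  0.274]
tongueroot + [391. 242.] [290. 275.] [0.539 0.052 0.23 ]
panel+  [415. 275.] [236. 265.] [0.546 0.092 0.229]
```

Request:
{"method": "servo_tool", "body": {"motion": [[0,-8,13,-0.01,0,0.003,-1],[0,-8,12,-0.008,0,0.002,-1],[0,0,0,0,0,0,-1],[0,0,0,0,0,0,-1]]}}

```text
t: 7.6
tcp_pos: [0.59, -0.0051, 0.2421]
tool_rot: [0.759, 0.635, 0.091, 0.109]
force: [-0.1, 0.2, -3.9]
finger_gap: 0.221
```

```bash
python3 - <<'E'
from h import *
tipnow(); go(12,11,.28)
E
```

```text
tip mm [25.  -1.8 21.6] yaw err -0.0054 tilt 0.2853 roll 0.0003 F [-0.1  0.2 -3.9] T [0.06 0.25 0.03] gap 0.221 t 7.6 tcp [ 0.59   -0.0051  0.2421]
n 1 dist 17.1 turn [ 0.0053  0.0012 -0.0052]
[2.3, -15.3, 7.1, 0.0053, 0.0012, -0.0052]
```

Request:
{"method": "servo_tool", "body": {"motion": [[1,-8,3,0.003,0,-0.003,-1],[1,-7,4,0.002,0,-0.002,-1],[0,0,0,0,0,0,-1],[0,0,0,0,0,0,-1]]}}

```text
t: 7.93
tcp_pos: [0.5788, -0.0019, 0.2326]
tool_rot: [0.758, 0.637, 0.09, 0.109]
force: [0.4, -0.2, -3.4]
finger_gap: 0.222
```

```bash
python3 - <<'E'
from h import *
tipnow(); go(-8,10,.28)
E
```

```text
tip mm [13.3 -1.1 12.3] yaw err -0.0012 tilt 0.2836 roll -0.0015 F [ 0.4 -0.2 -3.4] T [0.08 0.32 0.01] gap 0.222 t 7.9333 tcp [ 0.5788 -0.0019  0.2326]
n 1 dist 21.3 turn [ 0.0036  0.0019 -0.0012]
[1.2, -21.0, -3.4, 0.0036, 0.0019, -0.0012]
```

Request:
{"method": "servo_tool", "body": {"motion": [[0,-7,-1,0.002,0,0,-1],[0,-7,-1,0.002,0,0,-1],[0,-7,-1,0,0,0,-1],[0,0,0,0,0,0,-1],[0,0,0,0,0,0,-1]]}}

```text
t: 8.35
tcp_pos: [0.5565, 0.0023, 0.2305]
tool_rot: [0.758, 0.637, 0.09, 0.108]
force: [0.3, 0.3, -4.1]
finger_gap: 0.221
```

```bash
python3 - <<'E'
from h import *
tipnow(); go(-23,9,.28)
import cv2
for n in ("scene",):
    s=manip.snapshot(n)
    f=np.ascontiguousarray(s["frame"][:,:,::-1])
    f=f[130:290,200:400]
    cv2.imwrite(f"pics/{n}6.png",cv2.resize(f,None,fx=3.5,fy=3.5,interpolation=cv2.INTER_CUBIC))
E
```

```text
tip mm [-9.6 -0.9 10.4] yaw err -0.0005 tilt 0.2814 roll -0.0016 F [ 0.3  0.3 -4.1] T [ 0.05  0.32 -0.01] gap 0.221 t 8.35 tcp [0.5565 0.0023 0.2305]
n 1 dist 13.5 turn [ 0.0014  0.0017 -0.0005]
[0.9, -13.3, -2.2, 0.0014, 0.0017, -0.0005]
```

View pics/scene6.png

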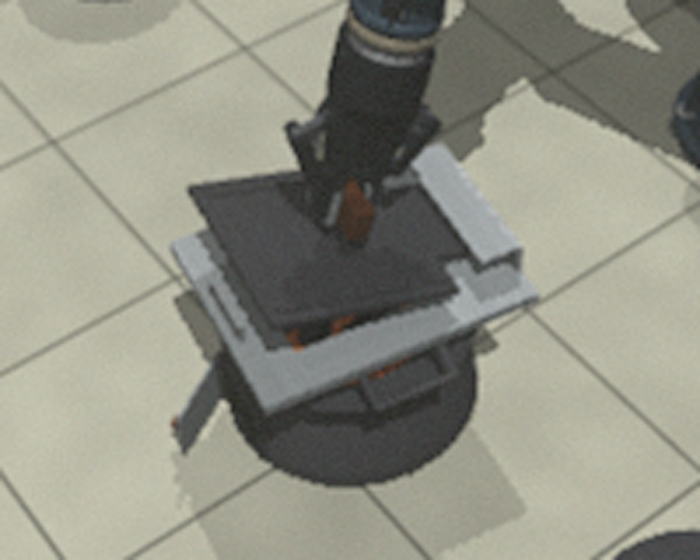

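Request:
{"method": "servo_tool", "body": {"motion": [[0,-7,-1,0.001,0,0,-1],[1,-7,-1,0,0,0,-1],[0,0,0,0,0,0,-1],[0,0,0,0,0,0,-1]]}}

```text
t: 8.73
tcp_pos: [0.5417, 0.006, 0.2286]
tool_rot: [0.758, 0.637, 0.089, 0.108]
force: [0.6, -0.2, -3.9]
finger_gap: 0.224
```

```bash
python3 - <<'E'
from h import *
tipnow(); go(-24,6,.12,n=4);go(-24,4.5,.03,n=6)
E
```

```text
tip mm [-24.8   0.3   8.6] yaw err -0.0005 tilt 0.2806 roll -0.0015 F [ 0.6 -0.2 -3.9] T [ 0.03  0.31 -0.  ] gap 0.224 t 8.7333 tcp [0.5417 0.006  0.2286]
n 4 dist 21.6 turn [ 0.1606  0.0017 -0.0006]
[-0.1, 0.6, 5.4, 0.0402, 0.0004, -0.0002]
[-0.1, 0.8, 5.3, 0.0402, 0.0004, -0.0002]
[-0.1, 1.0, 5.3, 0.0402, 0.0004, -0.0002]
[-0.1, 1.3, 5.3, 0.0402, 0.0004, -0.0002]
n 6 dist 33.5 turn [ 0.2506  0.0016 -0.0007]
[-0.0, 0.3, 5.6, 0.0418, 0.0003, -0.0001]
[-0.0, 0.6, 5.6, 0.0418, 0.0003, -0.0001]
[-0.0, 0.8, 5.5, 0.0418, 0.0003, -0.0001]
[-0.0, 1.0, 5.5, 0.0418, 0.0003, -0.0001]
[-0.0, 1.3, 5.4, 0.0418, 0.0003, -0.0001]
[-0.0, 1.5, 5.4, 0.0418, 0.0003, -0.0001]
```

Request:
{"method": "servo_tool", "body": {"motion": [[0,0,3,0.025,0,0,-1],[0,1,3,0.025,0,0,-1],[0,1,3,0.025,0,0,-1],[0,1,3,0.025,0,0,-1],[0,1,3,0.025,0,0,-1],[0,1,3,0.025,0,0,-1],[0,0,0,0,0,0,-1]]}}

```text
t: 9.32
tcp_pos: [0.5519, 0.0044, 0.2122]
tool_rot: [0.764, 0.642, 0.041, 0.05]
force: [0.7, -0.2, -4.9]
finger_gap: 0.229
```

```bash
python3 - <<'E'
from h import *
tipnow(); go(-24,5,.04,n=5)
E
```

```text
tip mm [-21.6   0.4   8.5] yaw err -0.0006 tilt 0.1292 roll -0.0016 F [ 0.7 -0.2 -4.9] T [0.03 0.11 0.01] gap 0.229 t 9.3167 tcp [0.5519 0.0044 0.2122]
n 5 dist 13.6 turn [ 0.0892  0.0016 -0.0007]
[-0.1, -0.2, 2.7, 0.0178, 0.0003, -0.0001]
[-0.1, -0.2, 2.7, 0.0178, 0.0003, -0.0001]
[-0.1, -0.1, 2.7, 0.0178, 0.0003, -0.0001]
[-0.1, -0.1, 2.7, 0.0178, 0.0003, -0.0001]
[-0.1, -0.0, 2.7, 0.0178, 0.0003, -0.0001]
```

Request:
{"method": "servo_tool", "body": {"motion": [[0,-1,3,0.018,0,0,-1],[0,-1,3,0.018,0,0,-1],[0,0,3,0.018,0,0,-1],[0,0,2,0.018,0,0,-1],[0,0,0,0,0,0,-1]]}}

```text
t: 9.73
tcp_pos: [0.5514, 0.0045, 0.2002]
tool_rot: [0.765, 0.643, 0.017, 0.021]
force: [0.4, 0.2, -3.7]
finger_gap: 0.228
```

```bash
python3 - <<'E'
from h import *
tipnow(); go(-24,3.5,.0,n=6)
E
```

```text
tip mm [-24.7   0.4   5. ] yaw err -0.0006 tilt 0.0534 roll -0.0016 F [ 0.4  0.2 -3.7] T [-0.    0.04 -0.01] gap 0.228 t 9.7333 tcp [0.5514 0.0045 0.2002]
n 6 dist 7.9 turn [ 0.0534  0.0016 -0.0007]
[-0.1, 0.3, 1.3, 0.0089, 0.0003, -0.0001]
[-0.1, 0.3, 1.3, 0.0089, 0.0003, -0.0001]
[-0.1, 0.3, 1.3, 0.0089, 0.0003, -0.0001]
[-0.1, 0.3, 1.3, 0.0089, 0.0003, -0.0001]
[-0.1, 0.3, 1.3, 0.0089, 0.0003, -0.0001]
[-0.1, 0.3, 1.3, 0.0089, 0.0003, -0.0001]
```

Request:
{"method": "servo_tool", "body": {"motion": [[0,0,1.5,0.01,0,0,-1],[0,0,1.5,0.01,0,0,-1],[0,0.5,1.5,0.01,0,0,-1],[0,0,0,0,0,0,-1]]}}

```text
t: 10.07
tcp_pos: [0.5523, 0.0043, 0.1952]
tool_rot: [0.765, 0.643, 0.006, 0.008]
force: [0.3, -0.1, -3.7]
finger_gap: 0.221
```

```bash
python3 - <<'E'
from h import *
tipnow(); go(-24,3.0,.0,n=3)
E
```

```text
tip mm [-24.7   0.4   3.7] yaw err -0.0006 tilt 0.0208 roll -0.0016 F [ 0.3 -0.1 -3.7] T [-0.03  0.01 -0.04] gap 0.221 t 10.0667 tcp [0.5523 0.0043 0.1952]
n 3 dist 3.4 turn [ 0.0208  0.0016 -0.0006]
[-0.1, 0.4, 1.0, 0.0069, 0.0005, -0.0002]
[-0.1, 0.4, 1.0, 0.0069, 0.0005, -0.0002]
[-0.1, 0.4, 1.0, 0.0069, 0.0005, -0.0002]
```

Request:
{"method": "servo_tool", "body": {"motion": [[0,0.3,1,0.007,0,0,-1],[0,0.3,1,0.007,0,0,-1],[0,0.3,0.7,0.007,0,0,-1],[0,0,0,0,0,0,-1]]}}

```text
t: 10.4
tcp_pos: [0.5534, 0.0042, 0.1923]
tool_rot: [0.765, 0.644, -0.001, -0.0]
force: [-0.5, 0.4, -3.3]
finger_gap: 0.225
```

```bash
python3 - <<'E'
from h import *
tipnow()
E
```

```text
tip mm [-24.2   0.5   3.4] yaw err -0.0007 tilt -0.0019 roll -0.0016 F [-0.5  0.4 -3.3] T [-0.03 -0.06  0.04] gap 0.225 t 10.4 tcp [0.5534 0.0042 0.1923]
```

Request:
{"method": "servo_tool", "body": {"motion": [[0,0,0.7,0,0,0,-1],[0,0,0,0,0,0,-1],[0,0,0,0,0,0,-1]]}}

```text
t: 10.65
tcp_pos: [0.5535, 0.0042, 0.1922]
tool_rot: [0.765, 0.644, -0.001, -0.0]
force: [1.6, 0.1, -3.7]
finger_gap: 0.227
```

```bash
python3 - <<'E'
from h import *
tipnow()
E
```

```text
tip mm [-24.    0.5   3.2] yaw err -0.0005 tilt -0.0014 roll -0.0016 F [ 1.6  0.1 -3.7] T [ 0.06 -0.   -0.01] gap 0.227 t 10.65 tcp [0.5535 0.0042 0.1922]
```

Request:
{"method": "servo_tool", "body": {"motion": [[0,0,1,0,0,0,-1],[0,0,1,0,0,0,-1],[0,0,0,0,0,0,-1]]}}

```text
t: 10.9
tcp_pos: [0.5537, 0.0042, 0.1921]
tool_rot: [0.765, 0.644, -0.001, 0.001]
force: [-0.5, 0.2, -3.6]
finger_gap: 0.222
```

```bash
python3 - <<'E'
from h import *
tipnow()
E
```

```text
tip mm [-23.8   0.5   3. ] yaw err -0.0004 tilt 0.0005 roll -0.0018 F [-0.5  0.2 -3.6] T [ 0.08 -0.03 -0.05] gap 0.222 t 10.9 tcp [0.5537 0.0042 0.1921]
```

```bash
python3 - <<'E'
from h import *
import cv2
tipnow()
for n in ("scene","wrist"):
    s=manip.snapshot(n); np.savez(n+"7.npz",**s)
    f=np.ascontiguousarray(s["frame"][:,:,::-1])
    if n=="scene": f=cv2.resize(f[130:290,200:400],None,fx=3.5,fy=3.5,interpolation=cv2.INTER_CUBIC)
    cv2.imwrite(f"pics/{n}7.png",f)
tipnow()
E
```

```text
tip mm [-23.8   0.5   3. ] yaw err -0.0004 tilt 0.0005 roll -0.0018 F [-0.5  0.2 -3.6] T [ 0.08 -0.03 -0.05] gap 0.222 t 10.9 tcp [0.5537 0.0042 0.1921]
tip mm [-23.8   0.5   2.7] yaw err -0.0004 tilt 0.0002 roll -0.0018 F [-0.  -0.8 -0.5] T [ 0.03 -0.02 -0.  ] gap 0.225 t 11.0 tcp [0.5537 0.0042 0.1919]
```

View pics/scene7.png

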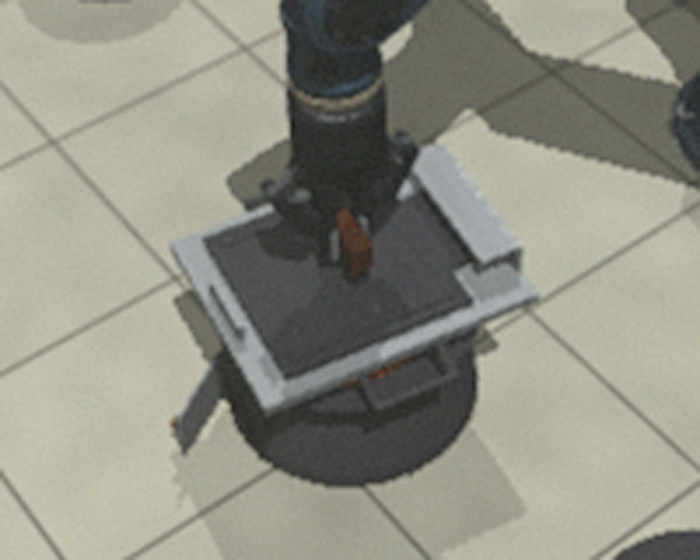

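View pics/wrist7.png

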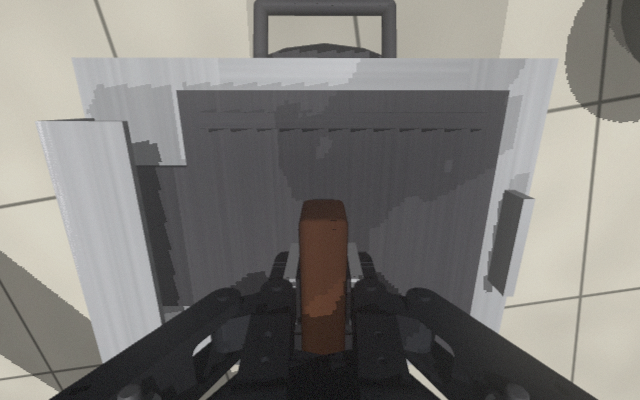

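Request:
{"method": "servo_tool", "body": {"motion": [[0,0,0,0,0,0,-1],[0,0,0,0,0,0,-1],[0,0,0,0,0,0,-0.4],[0,0,0,0,0,0,-0.3],[0,0,0,0,0,0,-0.1],[0,0,0,0,0,0,0.1],[0,0,0,0,0,0,0.3],[0,0,0,0,0,0,0.3],[0,0,0,0,0,0,0.3]], "grip_force": 20}}

```text
t: 11.75
tcp_pos: [0.556, 0.0037, 0.1931]
tool_rot: [0.765, 0.644, 0.001, 0.003]
force: [-0.3, -0.2, -0.4]
finger_gap: 0.653
```

```bash
python3 - <<'E'
from h import *
import cv2
tipnow()
s=manip.snapshot("wrist")
cv2.imwrite("pics/w8.png",s["frame"][:,:,::-1])
E
```

```text
tip mm [-21.3   0.4   3.3] yaw err -0.0005 tilt 0.0054 roll -0.0019 F [-0.3 -0.2 -0.4] T [-0.05  0.01 -0.  ] gap 0.653 t 11.75 tcp [0.556  0.0037 0.1931]
```

View pics/w8.png

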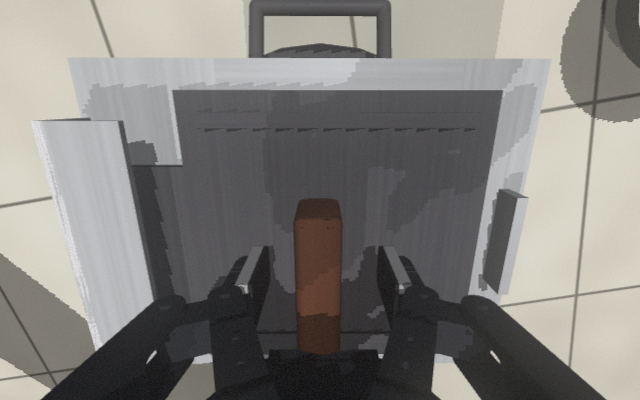

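Fingers are open and clear of the block (pads at columns ~258 and ~392, block 295–343). Retreating straight up.

Request:
{"method": "servo_tool", "body": {"motion": [[0,-2,-8,0,0,0,0.3],[0,0,-20,0,0,0,0.3],[0,0,-30,0,0,0,0.3],[0,0,-35,0,0,0,0.3],[0,0,-35,0,0,0,0.3],[0,0,-35,0,0,0,0.3],[-10,0,-30,0,0,0,0.3],[0,0,0,0,0,0,0.3],[0,0,0,0,0,0,0.3]]}}

```text
t: 12.55
tcp_pos: [0.5484, -0.0048, 0.3979]
tool_rot: [0.765, 0.644, -0.0, 0.001]
force: [0.5, -0.6, -0.2]
finger_gap: 0.645
```

```bash
python3 - <<'E'
from h import *
import cv2
tipnow()
for n in ("scene","wrist"):
    s=manip.snapshot(n); np.savez(n+"9.npz",**s)
    f=np.ascontiguousarray(s["frame"][:,:,::-1])
    cv2.imwrite(f"pics/{n}9.png",f if n=="scene" else cv2.resize(f[40:330,100:540],None,fx=1.8,fy=1.8,interpolation=cv2.INTER_CUBIC))
E
```

```text
tip mm [-27.5  -9.3 208.7] yaw err 0.0001 tilt 0.0013 roll -0.002 F [ 0.5 -0.6 -0.2] T [0.01 0.   0.  ] gap 0.645 t 12.55 tcp [ 0.5484 -0.0048  0.3979]
```

View pics/scene9.png

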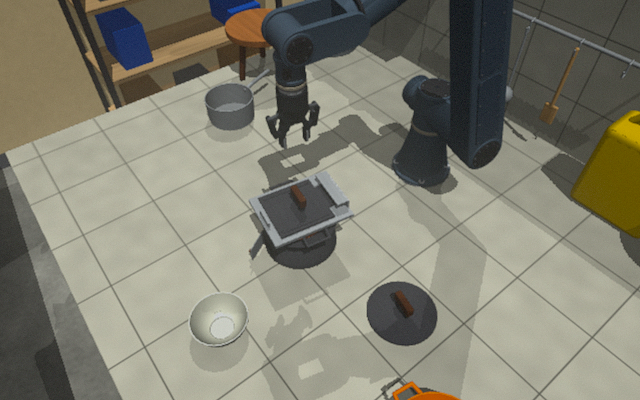

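View pics/wrist9.png

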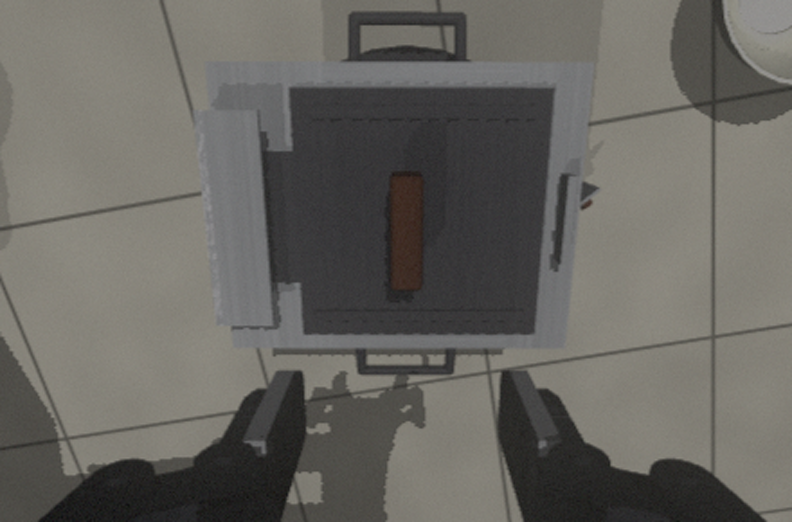

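```bash
python3 - <<'E'
from h import *
s=dict(np.load("wrist9.npz"))
c=lambda p:np.array(p)/1.8+[100-.22,40-.22]
P=ray(s,c([(536,333),(553,88),(290,88),(303,333)]),.171)
J=R.from_euler('z',-JY).apply(P-LIP)*1e3
print(J[:,:2].round(1))
print(np.degrees(np.arctan2(-(J[1]-J[0])[0],(J[1]-J[0])[1])),np.degrees(np.arctan2((J[1]-J[2])[1],(J[1]-J[2])[0])))
S=R.from_euler('z',-JY).apply(ray(s,c([(560,270),(570,176)]),.183)-LIP)*1e3;print("stop",S.round(1))
L=R.from_euler('z',-JY).apply(ray(s,c([(272,326),(260,112)]),.195)-LIP)*1e3;print("lip",L.round(1))
E
```

```text
[[185.7 -85.4]
 [183.9  83.5]
 [ 15.9  83.6]
 [ 14.8 -85.1]]
0.6139625147882921 -0.020956070260416713
stop [[195.4 -33.9  18. ]
 [196.3  29.4  18. ]]
lip [[ -1.4 -70.   30. ]
 [  1.5  68.9  30. ]]
```

```bash
python3 - <<'E'
from station import manip
print(manip.sign_off())
E
```

```text
the job is handed in; nothing more can be done
None
```

The square plate is seated on the jiko, and I handed the job in at about 12.7 s of the 48 s. I pinched its grip along x, lifted it and tilted it about 16° with the tongue low. I then slid the tongue roughly 24 mm under the lip, rotated the other end down until the plate took its own weight, opened the fingers and backed straight up.

**Seating:** In the last wrist picture the plate lies flat with its plain edge at about x +185 mm. The far stop's inner face is at about +196 mm. That puts the tongue tip near -25 mm, inside the -34 to -14 mm band.

**Squareness:** Two edges measured 0.0° and 0.6° off square, within pixel error. The plate is centred across the jiko to about 1 mm.

**Forces and contact:** All the force readings I took stayed under 6 N. The gripper ended about 0.2 m clear with a reading near zero.

**Pot lid:** It was never approached and looks unmoved in the scene picture.

**Disagreements:** The scene and top cameras differed by about 4–5 mm in y, so I used the wrist view to place the jiko. While lowering the last millimetre, the force reading kept showing the plate's weight even though the arm's height had stopped changing. It dropped to about zero one reading later, and only then did I let go.

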